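Cure a resin bead on the coasting turntable

TASK

Take the blue curing lamp from its wooden holder, give the turntable a push by its red knob so that it turns at about one turn in six seconds, and let it coast. While it coasts untouched and still clearly turning, keep the lamp upright with its nose close above the orange resin bead (about 2 to 4 cm, within 2 cm of the bead sideways) and go round with it for five seconds without a break; never touch the shell or its bead, and never spin the table faster than one turn in three seconds. Then stand the lamp back upright in its holder and let go, leaving the tumbler, dish and wooden block where they are.

Things in the scene. Friction and masses are not known exactly. Their poses are not given: they have to be found in the camera images.
- wheel: Turntable on a vertical axis, origin on the axis at bench height, x axis towards the bead; fixed place, turns without stops, either way is fine. Inertia with all it carries 0.0125 kg m2 nominal (0.7 to 1.4 times); viscous drag 0.0006 N m s/rad, dry drag 0.0003 N m: it coasts down with a time constant of about 20 s.
- hub (a point): Centre of the top face of the turntable (aluminium disc, radius 125 mm, 12 mm thick), on its vertical axis, 44 mm above the bench. One turn in six seconds is 1.05 rad/s; clearly turning means above 0.35 rad/s; never above 2.1 rad/s.
- knob_top (a point): Top centre of the red upright knob on the turntable: a cylinder 22 mm in diameter, 50 mm high, its top 94 mm above the bench, 100 mm from the axis, straight across the axis from the bead. Push it sideways (the lamp's barrel may be used); under 1 N is enough.
- shell: White round shell blank, 64 mm diameter, on a 44 mm square cork block, fixed on the turntable 85 mm from the axis; origin at the underside of the cork, on the disc's face; shell face 17 mm above the origin.
- bead (a point): Top of the orange resin bead (18 mm wide dome) in the middle of the shell, 70 mm above the bench, 85 mm from the axis.
- lamp: Blue pen-shaped curing lamp, 130 mm long, 30 mm diameter, the nose tapering to 22 mm over the lowest 15 mm; 120 g nominal. Stands nose down, loose in the holder. Origin at the centre of the nose's end face; z axis along the barrel, pointing away from the nose (up when upright). Grip it across the barrel 70 to 100 mm from the nose.
- holder: Dark wooden round holder, fixed to the bench, 72 mm wide, 50 mm high, with an upright round well 44 mm wide (bottom 8 mm above the bench, 42 mm deep). Origin on the bench under the well's axis. The lamp stands in the well.
- tumbler: Bystander: empty glass tumbler, 72 mm wide, 80 mm high; origin at the centre of its underside.
- dish: Bystander: small white dish of pearls, 90 mm wide, 18 mm high; origin at the centre of its underside.
- block: Bystander: wooden block with two small tools on it, 90 x 60 x 41 mm; origin at the centre of its underside.
There are look-alikes about, which are no part of the job. What is meant by the holder is not yellow, and is the larger of those in its own colour.

How it is judged:
On the way, in this order (a step that is already met when the one before it is completed fails the run):
1. the turntable turns at 0.6 rad/s or more, either way (angular speed of wheel above 0.6 rad/s), for 0.1 s.
2. for 5 s without a break the lamp's nose stays within 20 mm sideways of the bead and 8 to 55 mm above it, the lamp upright within 0.35 rad, while the turntable coasts untouched at more than 0.35 rad/s (horizontal distance between lamp and bead below 0.02 m and z of lamp in the frame of bead between 0.008 and 0.055 m and angle between lamp's own z axis and vertical below 0.35 rad and angular speed of wheel above 0.35 rad/s and contact force between anything else and wheel below 0.05 N), for 5 s.
At the end, for the whole second after the job is handed in: The lamp stands upright (within 0.15 rad) and at rest on the bottom of the holder's well, released; tumbler, dish and block are upright within 30 mm of where they were. The turntable may still be coasting (horizontal distance between lamp and holder below 0.014 m and height (world z) of lamp below 0.014 m and angle between lamp's own z axis and vertical below 0.15 rad and linear speed of lamp below 0.03 m/s and distance of each of tumbler, dish, block from where it was at the start of the episode below 0.03 m and angle between each of tumbler, dish, block's own z axis and vertical below 0.2 rad); the robot touches nothing.
It fails at once if the shell or its bead is touched (over 0.3 N) (contact force between anything else and shell above 0.3 N).
It fails at once if the turntable spins faster than 2.1 rad/s (one turn in three seconds) (angular speed of wheel above 2.1 rad/s).
It fails at once if a bystander is shoved more than 30 mm or tipped (distance of any of tumbler, dish, block from where it was at the start of the episode above 0.03 m or angle between any of tumbler, dish, block's own z axis and vertical above 0.4 rad).
It fails at once if the lamp is dropped or tipped over (more than 1 rad) (angle between lamp's own z axis and vertical above 1 rad).
It also fails if it takes over 58 s, if anything falls off the work surface, if the arm or the gripper's body presses on something with over 40 N, if the wrist force passes 120 N, or if a joint passes its speed limit or range.

ROBOT

A 6-joint arm with a two-finger parallel gripper is mounted at the origin on the work surface. World frame = base frame: x ahead of the robot, y to its left, z up, the work surface at z = 0. Lengths are in m, angles in rad, forces in N, time in s.
With the tool pointing down it reaches from about 0.375 to 0.75 m from the base axis. Payload 9 kg.
Tool frame: the origin (TCP) lies at the very end of the fingers, on their centre line; the grasp point (between the pads) lies 19 mm behind it (grasp_offset is the distance from the TCP to the grasp point, in m); z points along the fingers, y is the direction in which the jaws open and shut (so a half turn about z gives the same grasp; the last joint's range is limited). The gripper opens to 85 mm and grips with 20 to 120 N. Pads are 22 mm wide; open, the fingers measure 114 mm over their backs; the gripper's body (76 mm by 85 mm) begins 54 mm behind the grasp point. The pads swing forward as they close: fully open they stand 13 mm farther back than shut.
Start: joints at [-1.397, 0.104, 0.097, 1.564, 0, 1.353], TCP at [0.229, -0.555, 0.231] pointing down, gripper open.
Joint ranges: [-2.99, 2.99], [-0.84, 1.86], [-1.1, 1.16], [-1.84, 2.11], [-1.51, 1.56], [-3.14, 3.14]. Speed limits (rad/s): [2.22, 2.22, 2.57, 3.14, 3.14, 3.14].

INTERFACE

Orientations are given as [roll, pitch, yaw] about the fixed x, y, z axes, in that order (R = Rz(yaw) Ry(pitch) Rx(roll)).
In Python, from station import * gives the robot as it stands. The module is installed in compiled form; this text tells all that it offers.
- The arm moves only by the shell command python3 -m jog 'ROWS' [OPENING] [FORCE]. ROWS is JSON, a list of rows, each a list of 6 numbers: the shift along the tool's x, y, z in mm, then the turn, a rotation vector about the tool's x, y, z in rad. In form: [[tx, ty, tz, rx, ry, rz], ...]. A call has 1 to 12 rows; each row shifts and turns the pose as measured when the row begins, along the tool's axes as they then stand; what a row does not reach is not made up. A row lasts 1/12 s, in which the tool goes at most 41.7 mm and 7.16 degrees, less where a joint would pass 70% of its speed; a pose out of reach is approached as far as the arm can. A call is refused whole if a number of a shift passes 41.7 or a number of a turn 0.125, either way. A call with a gripper value outside its range is refused whole. OPENING is the closure, from 0 (fully open) to 1 (shut), set as the call begins (- or left out, the last holds). The fingers move at their own pace and stop on an object; FORCE is the grip in N (left out, the last holds). Time passes only in rows, so rows that do not move let the fingers close. It gives the time, the measured TCP pose, the force and the opening at its end, in the units of the state.
- get_state(): the state, without advancing time (a new reading comes with each control period).
- camera(name): name is "scene" or "side" or "wrist"; returns the picture (420x560x3 uint8, red, green, blue); there is no depth.
- get_calibration(name): a dict with "fx", "fy", "cx", "cy" (pixels), "eye" and "orientation" of the camera in the world; the wrist camera has in their place "T_tool_cam" (4x4, takes a point from camera to tool coordinates, whose origin is the TCP and whose axes are the flange's). Camera axes: x right, y down, z forward; pixel columns grow to the right and rows downward; lengths in m; the calibration is good to about 2 mm. A picture is of the moment at which its call begins: read the wrist's pose just before it. get_calibration takes no time and is no camera call.
- job_done(): hands the job in, once; it reports no verdict.
The state is a dict: "t": time; "q": joint angles; "dq": joint speeds; "joint_torque": joint torques, N m; "eef_pos": TCP position; "eef_rot": TCP orientation; "contact_force": force on the tool from outside, world axes, zero at the start; "ft_torque": the same for the moment, N m; "gripper_width": opening from 0.0 (shut) to 1.0 (fully open).
Only numpy, scipy, OpenCV 4.12 (cv2) and the standard library are available. Lean on these libraries where they do the work, as an engineer would, in place of code of your own. Each camera call takes 0.05 s, during which the arm holds its last target.

## Working session

There is one attempt and no reset: what is moved stays moved. The work goes in short steps, Python scripts to look and compute and a shell command to move; the robot and the scene stay as the last step left them, time stands still between calls to the robot, and variables do not carry over. Pictures are saved under pics/ and viewed, and the job is handed in when it is done.

```bash
mkdir -p pics; ls
python3 - <<'E'
from station import *
import cv2
s=get_state(); print({k:s[k] for k in('t','eef_pos','eef_rot','gripper_width','contact_force')})
for n in("scene","side","wrist"):
    print(n,get_calibration(n)); cv2.imwrite(f"pics/{n}0.png",camera(n)[:,:,::-1])
E
```

```text
pics
{'t': 0.0, 'eef_pos': array([ 0.22904285, -0.55420186,  0.23052954]), 'eef_rot': array([-3.14030753e+00, -2.70320180e-04,  3.91775295e-01]), 'gripper_width': 1.0001727153741187, 'contact_force': array([0.05908018, 0.32005339, 0.11153027])}
scene {'fx': 469.6857458895612, 'fy': 469.6857458895612, 'cx': 275.7355133924976, 'cy': 213.55884930032374, 'eye': array([ 1.32657528, -0.26773462,  0.68921572]), 'orientation': array([-2.2071666 , -0.00977521,  1.21966609])}
side {'fx': 385.03161253715587, 'fy': 385.03161253715587, 'cx': 282.92669957672905, 'cy': 215.0943552789385, 'eye': array([0.4388329 , 0.6502227 , 0.69006943]), 'orientation': array([-2.32427757,  0.01755437, -2.97993807])}
wrist {'fx': 316.6859376968325, 'fy': 316.6859376968325, 'cx': 278.62189370686224, 'cy': 212.73350267302263, 'T_tool_cam': array([[-9.33258300e-05, -9.65645055e-01, -2.59864615e-01,
         6.52852995e-02],
       [ 9.99999717e-01,  1.03974223e-04, -7.45495872e-04,
         6.71902858e-04],
       [ 7.46903625e-04, -2.59864611e-01,  9.65644772e-01,
        -1.43123445e-01],
       [ 0.00000000e+00,  0.00000000e+00,  0.00000000e+00,
         1.00000000e+00]])}
```

View pics/scene0.png

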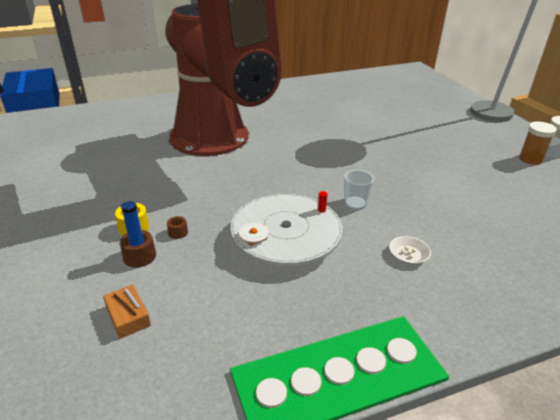

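View pics/side0.png

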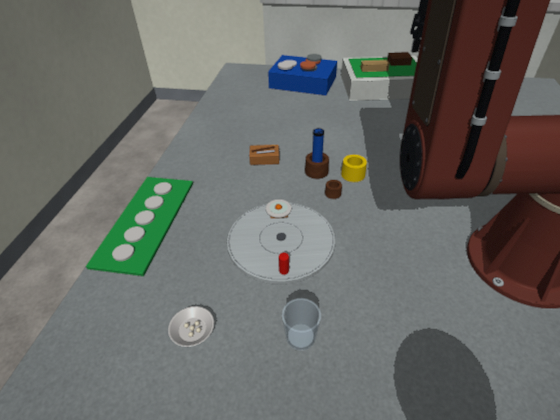

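View pics/wrist0.png

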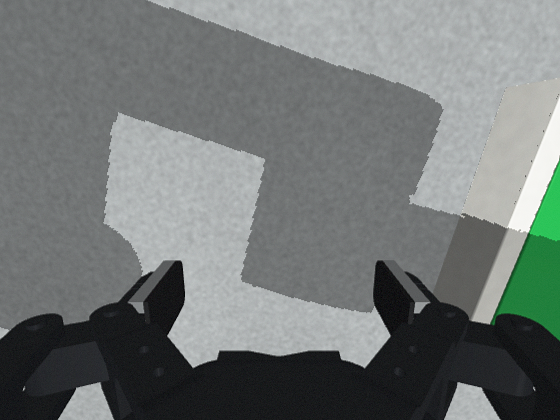

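Look-alikes for the holder are, in the scene view, a large dark-brown ring holding the lamp (138,248), a small brown ring (177,227) and a yellow ring (132,215). In the side view they sit at (317,165), (333,188) and (354,168). By the description it should be the large brown one. I'll measure it and check it in a close crop.

```bash
cat > h.py <<'E'
from station import *
import numpy as np, cv2
from scipy.spatial.transform import Rotation as Ro
def cal(n):
    c=get_calibration(n)
    K=np.array([[c['fx'],0,c['cx']],[0,c['fy'],c['cy']],[0,0,1]])
    if n=='wrist':
        s=get_state(); T=np.eye(4); T[:3,:3]=Ro.from_euler('xyz',s['eef_rot']).as_matrix(); T[:3,3]=s['eef_pos']
        T=T@c['T_tool_cam']; return K,T[:3,:3],T[:3,3]
    return K,Ro.from_euler('xyz',c['orientation']).as_matrix(),np.array(c['eye'])
def ray(C,p):
    K,R,e=C; d=R@np.linalg.solve(K,[p[0],p[1],1]); return e,d/np.linalg.norm(d)
def plane(C,p,z):
    e,d=ray(C,p); return e+d*(z-e[2])/d[2]
def proj(C,X):
    K,R,e=C; q=K@(R.T@(np.array(X)-e)); return q[:2]/q[2]
def tri(C1,p1,C2,p2):
    A=np.zeros((3,3));b=np.zeros(3)
    for C,p in((C1,p1),(C2,p2)):
        e,d=ray(C,p);M=np.eye(3)-np.outer(d,d);A+=M;b+=M@e
    return np.linalg.solve(A,b)
def blobs(im,lo,hi,amin=15):
    hsv=cv2.cvtColor(im,cv2.COLOR_RGB2HSV); m=cv2.inRange(hsv,np.array(lo),np.array(hi))
    n,l,st,ce=cv2.connectedComponentsWithStats(m)
    return m,[(st[i].tolist(),ce[i].round(1).tolist()) for i in range(1,n) if st[i][4]>=amin]
E
python3 - <<'E'
from h import *
for n in("scene","side"):
    im=cv2.imread(f"pics/{n}0.png")[:,:,::-1].copy()
    for nm,lo,hi in(("red",(0,220,120),(4,255,255)),("orange",(7,150,150),(20,255,255)),("blue",(105,120,40),(125,255,255)),("brown",(0,120,20),(12,235,110)),("yellow",(22,150,100),(32,255,255))):
        print(n,nm,[b for b in blobs(im,lo,hi)[1] if b[0][1]>100])
s=cv2.imread("pics/scene0.png")[185:345,85:265]; d=cv2.imread("pics/side0.png")[110:290,220:400]
cv2.imwrite("pics/c1.png",np.hstack([cv2.resize(s,(400,356),interpolation=2),cv2.resize(d,(356,356),interpolation=2)]))
E
```

```text
scene red [([319, 192, 8, 19, 113], [322.2, 201.0])]
scene orange [([251, 228, 6, 5, 24], [253.3, 230.1]), ([104, 285, 44, 42, 792], [123.8, 307.1])]
scene blue [([122, 202, 13, 9, 90], [128.3, 205.6]), ([124, 209, 20, 37, 453], [133.3, 228.3])]
scene brown [([168, 217, 19, 21, 248], [177.3, 227.4]), ([121, 232, 34, 35, 592], [137.8, 252.1]), ([118, 299, 17, 15, 31], [126.3, 306.0])]
scene yellow [([136, 203, 13, 28, 213], [142.4, 216.3]), ([115, 207, 12, 28, 194], [120.1, 220.6])]
side red [([279, 253, 9, 21, 145], [283.1, 262.8])]
side orange [([276, 204, 5, 5, 21], [278.0, 206.4])]
side blue [([314, 129, 10, 5, 43], [318.2, 131.0]), ([312, 135, 12, 27, 261], [317.3, 148.3])]
side brown [([306, 153, 23, 25, 388], [316.5, 167.0]), ([326, 180, 16, 18, 244], [333.0, 188.6])]
side yellow [([342, 155, 25, 27, 568], [353.7, 167.8])]
```

View pics/c1.png

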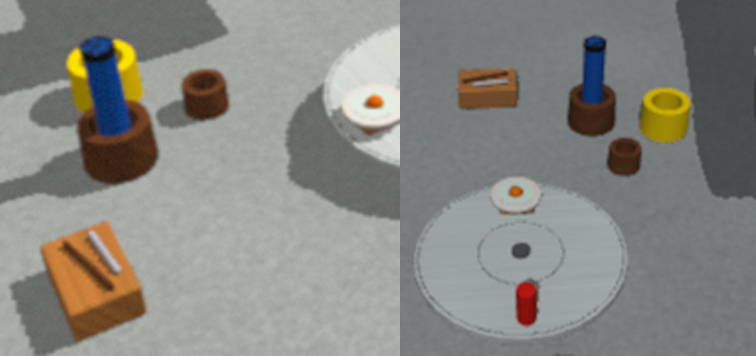

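The crop confirms that the lamp stands in the larger dark-brown ring. The small brown ring and the yellow one are decoys. Next I'll find positions.

Run:
```python
from h import *
S=cal("scene");D=cal("side")
def both(nm,a,b,z=None):
    print(nm,"tri",tri(S,a,D,b).round(4), *( (plane(S,a,z).round(4)[:2],plane(D,b,z).round(4)[:2]) if z else ()))
both("lamptop",(128.5,205.0),(318.4,131.0),.138)
both("bead",(253.3,231),(278.2,206.8),.067)
both("knobtop",(322.5,194.3),(283.3,256),.094)
both("knobmid",(322.2,201),(283.1,263),.072)
both("hub",(286.2,224.2),(281,237.2),.044)
# disc ellipse
for n,C in(("scene",S),("side",D)):
    im=cv2.imread(f"pics/{n}0.png"); 
    print(n,"yellow/small");
both("small",(177.3,219),(333.5,183),.03)
both("yellowtop",(131,210),(354,161),.05)
both("tumbler base",(356,203),(301,341),.003)
both("dish",(410,250),(191,326),.015)
both("block top",(127,303),(264.5,150),.041)
```

```text
lamptop tri [ 0.5013 -0.2758  0.1369] [ 0.5024 -0.2759] [ 0.5013 -0.2733]
bead tri [ 0.5739 -0.0367  0.0615] [ 0.5806 -0.0387] [ 0.5726 -0.031 ]
knobtop tri [0.5322 0.1422 0.0902] [0.5384 0.1398] [0.5311 0.1446]
knobmid tri [0.5322 0.1436 0.0706] [0.5341 0.1427] [0.5319 0.1447]
hub tri [0.5535 0.0468 0.0438] [0.5543 0.0469] [0.5533 0.0466]
scene yellow/small
side yellow/small
small tri [ 0.4469 -0.1785  0.0384] [ 0.4353 -0.1774] [ 0.447  -0.1891]
yellowtop tri [ 0.3953 -0.2734  0.0503] [ 0.393 -0.274] [ 0.3959 -0.2721]
tumbler base tri [ 0.4763  0.2711 -0.0027] [0.4821 0.2662] [0.4768 0.2752]
dish tri [0.6951 0.2836 0.0149] [0.6962 0.2841] [0.6943 0.2828]
block top tri [ 0.6654 -0.3146  0.0338] [ 0.6742 -0.3133] [ 0.6625 -0.3057]
```

Sizes check out: bead to hub 85 mm, knob to hub 98 mm, lamp top z 0.137. Now I'll move above the lamp while turning the yaw to 0.

```bash
python3 -m jog '[[35.6,-15.6,3,0,0,0.098],[34,-19,3,0,0,0.098],[32,-22,3,0,0,0.098],[29.7,-25,3,0,0,0.098],[27,-28,3,0,0,0],[27,-28,3,0,0,0],[27,-28,3,0,0,0],[27,-28,3,0,0,0],[27,-28,3,0,0,0],[27,-28,3,0,0,0]]' 0 40
```

```text
t: 0.98
eef_pos: [0.5077, -0.2711, 0.1961]
eef_rot: [-3.14, 0.003, -0.032]
contact_force: [0.4, 0.1, 0.7]
gripper_width: 1.0
```

Run:
```python
from h import *
s=get_state();print(s['eef_pos'],s['eef_rot'],s['q'].round(2))
C=cal("wrist");im=camera("wrist");cv2.imwrite("pics/w1.png",im[:,:,::-1])
for nm,X in(("top",(.5013,-.2758,.138)),("well",(.5013,-.2758,.05))): print(nm,proj(C,X))
```

```text
[ 0.50772286 -0.2710795   0.19612936] [-3.13961798e+00  2.58458465e-03 -3.19852395e-02] [-0.72  0.03 -0.04  1.5  -0.    2.46]
top [285.1768512  237.83765171]
well [283.58354967 206.10506477]
```

View pics/w1.png

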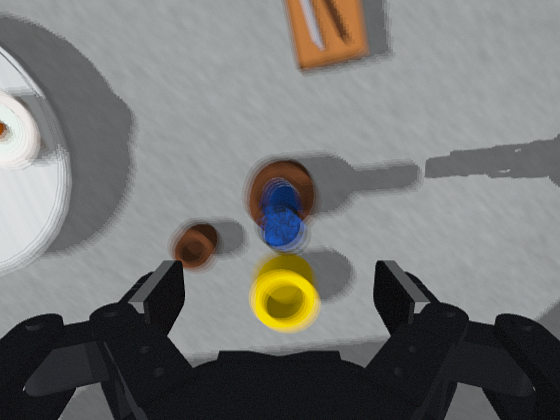

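Yaw 0 would run joint 6 out of range near the turntable, so I'll work at yaw 90° instead (tool x = world y, tool y = world x).

```bash
python3 -m jog '[[0,0,0,0,0,-0.123],[0,0,0,0,0,-0.123],[0,0,0,0,0,-0.123],[0,0,0,0,0,-0.123],[0,0,0,0,0,-0.123],[0,0,0,0,0,-0.123],[0,0,0,0,0,-0.123],[0,0,0,0,0,-0.123],[0,0,0,0,0,-0.123],[0,0,0,0,0,-0.123],[0,0,0,0,0,-0.123],[0,0,0,0,0,-0.123]]'; python3 -m jog '[[0,0,0,0,0,-0.1],[0,0,0,0,0,0],[0,0,0,0,0,0]]'
python3 - <<'E'
from h import *
s=get_state();print(s['t'],s['eef_pos'],s['eef_rot'],s['q'].round(2))
C=cal("wrist");im=camera("wrist");cv2.imwrite("pics/w2.png",im[:,:,::-1])
for nm,X in(("top",(.5013,-.2758,.138)),("well",(.5013,-.2758,.05))): print(nm,proj(C,X))
E
```

```text
t: 2.03
eef_pos: [0.5131, -0.2585, 0.1903]
eef_rot: [-3.133, -0.01, 1.474]
contact_force: [0.5, 0.2, -0.1]
gripper_width: 1.0
t: 2.28
eef_pos: [0.5126, -0.2583, 0.1894]
eef_rot: [-3.133, -0.012, 1.583]
contact_force: [-0.4, 0.6, 0.1]
gripper_width: 0.999
2.2833 [ 0.51259517 -0.25830351  0.18944123] [-3.13315266 -0.01195132  1.58271417] [-0.7   0.04 -0.05  1.5   0.    0.86]
top [262.15320785 257.58894657]
well [267.68290003 221.14144276]
```

View pics/w2.png

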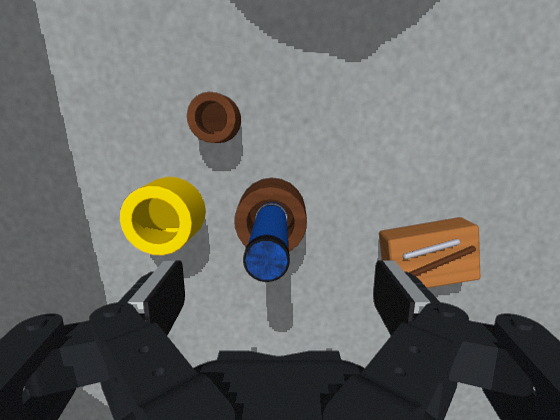

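```bash
cat >> h.py <<'E'
def fix(yaw=np.pi/2,px=None):
    s=get_state();R=Ro.from_euler('xyz',s['eef_rot']).as_matrix()
    G=Ro.from_euler('xyz',[np.pi,0,yaw]).as_matrix()
    return s['t'],s['eef_pos'].round(4).tolist(),Ro.from_matrix(R.T@G).as_rotvec().round(3).tolist()
E
python3 - <<'E'
from h import *
C=cal("wrist");im=cv2.imread("pics/w2.png")[:,:,::-1].copy()
print(plane(C,(266.5,259),.138),plane(C,(270.5,213),.05),plane(C,(270.5,217),.05))
m,b=blobs(im,(0,100,20),(14,235,120),300);print(b)
print(fix())
print([proj(C,(.503+.036*np.cos(a),-.2735+.036*np.sin(a),.05)).round(0).tolist() for a in np.arange(0,6.2,np.pi/2)])
E
```

```text
[ 0.50416802 -0.27674343  0.138     ] [ 0.50386797 -0.26793287  0.05      ] [ 0.50388874 -0.27176117  0.05      ]
[([187, 92, 54, 51, 2137], [213.2, 117.4]), ([235, 178, 72, 73, 2613], [271.6, 208.5]), ([407, 246, 69, 30, 462], [443.1, 260.8])]
(2.3333, [0.5126, -0.2583, 0.1894], [-0.009, -0.012, 0.012])
[[308.0, 219.0], [270.0, 180.0], [231.0, 218.0], [269.0, 255.0]]
```

```bash
python3 -m jog '[[-9,-4.5,5,-0.009,-0.012,0.012],[-9,-4.5,10,0,0,0],[0,0,20,0,0,0],[0,0,20,0,0,0],[0,0,20,0,0,0],[0,0,20,0,0,0],[0,0,12,0,0,0],[0,0,0,0,0,0]]' 0 40
python3 - <<'E'
from h import *
print(fix())
C=cal("wrist");im=camera("wrist");cv2.imwrite("pics/w3.png",im[:,:,::-1])
E
```

```text
t: 3.0
eef_pos: [0.502, -0.2793, 0.0759]
eef_rot: [3.141, 0.0, 1.551]
contact_force: [0.6, -0.1, -0.3]
gripper_width: 1.003
(3.0, [0.502, -0.2793, 0.0759], [0.001, 0.0, -0.02])
```

View pics/w3.png

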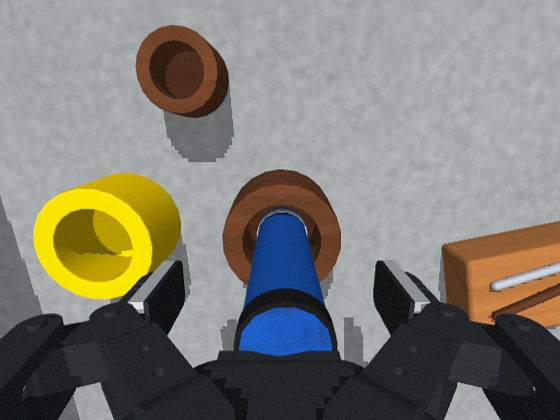

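The lamp is between the pads. I'll nudge 3 mm in y and close.

```bash
python3 -m jog '[[3,0,1.5,0,0,-0.02],[0,0,0,0,0,0]]' 0 40; python3 -m jog '[[0,0,0,0,0,0],[0,0,0,0,0,0],[0,0,0,0,0,0],[0,0,0,0,0,0],[0,0,0,0,0,0],[0,0,0,0,0,0],[0,0,0,0,0,0],[0,0,0,0,0,0]]' 1 40
```

```text
t: 3.22
eef_pos: [0.5026, -0.277, 0.0768]
eef_rot: [3.14, 0.001, 1.572]
contact_force: [-0.5, 0.8, 0.5]
gripper_width: 0.999
t: 3.88
eef_pos: [0.5048, -0.2785, 0.0815]
eef_rot: [3.135, 0.006, 1.572]
contact_force: [-0.6, 0.1, -1.6]
gripper_width: 0.341
```

```bash
python3 -m jog '[[0,0,-10,0,0,0],[0,0,-20,0,0,0],[0,0,-20,0,0,0],[0,0,-20,0,0,0],[0,0,-20,0,0,0],[0,0,-20,0,0,0],[0,0,-10,0,0,0],[0,0,0,0,0,0]]' 1 40
python3 - <<'E'
from h import *
print(fix())
for n in("wrist","scene","side"):
    im=camera(n);cv2.imwrite(f"pics/{n}4.png",im[:,:,::-1])
a=cv2.imread("pics/scene4.png")[130:310,60:360];b=cv2.imread("pics/side4.png")[70:290,200:430]
cv2.imwrite("pics/c4.png",np.vstack([cv2.resize(a,(500,300)),cv2.resize(b,(500,300*220*500//(230*300)))[:300]]))
E
```

```text
t: 4.55
eef_pos: [0.5023, -0.2764, 0.2084]
eef_rot: [3.138, 0.003, 1.572]
contact_force: [-0.1, -0.6, -1.7]
gripper_width: 0.339
(4.55, [0.5023, -0.2764, 0.2084], [0.004, 0.003, 0.001])
```

View pics/wrist4.png

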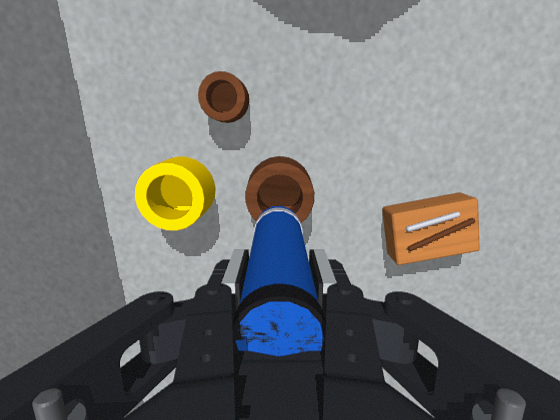

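View pics/scene4.png

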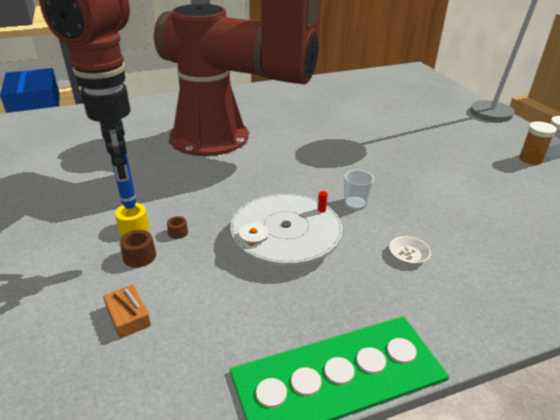

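View pics/side4.png

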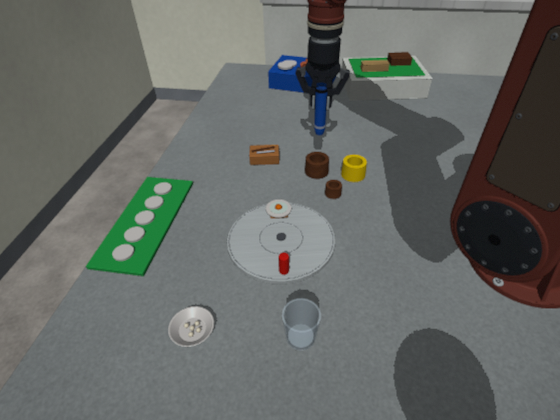

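The lamp is held upright: nose at scene (129,208) and side (320,136). The holder is now empty, with its rim near wrist (280,190). I'll measure the nose offset and the well centre.

Run:
```python
from h import *
a=cv2.imread("pics/scene4.png")[140:270,95:195];b=cv2.imread("pics/side4.png")[75:205,270:370]
cv2.imwrite("pics/c5.png",np.hstack([cv2.resize(a,(400,520),interpolation=2),cv2.resize(b,(400,520),interpolation=2)]))
C=cal("wrist")
im=cv2.imread("pics/wrist4.png")[:,:,::-1].copy()
m,bb=blobs(im,(0,100,20),(14,235,120),300);print(bb)
for p in((280,188),(280,192)):print(plane(C,p,.05))
print(proj(C,(.5023,-.2764,.2084-.0735)))
S=cal("scene");D=cal("side")
for p in(("brown"),):
    for n,K in(("scene",S),("side",D)):
        im=cv2.imread(f"pics/{n}4.png")[:,:,::-1].copy(); print(n,[x for x in blobs(im,(0,120,20),(12,235,110),100)[1] if 140<x[0][1]<280 and x[0][0]<400])
```

```text
[([201, 72, 48, 51, 1560], [223.6, 97.0]), ([246, 157, 68, 66, 2895], [279.8, 188.5]), ([383, 208, 14, 56, 357], [389.0, 234.3]), ([407, 218, 68, 33, 431], [441.5, 234.1])]
[ 0.50267876 -0.26617634  0.05      ]
[ 0.50268781 -0.27005944  0.05      ]
[280.05398227 224.54156782]
scene [([168, 218, 19, 20, 230], [177.1, 227.6]), ([121, 231, 34, 36, 736], [137.1, 249.0])]
side [([306, 152, 23, 26, 509], [316.6, 164.7]), ([326, 180, 16, 18, 242], [333.1, 188.6])]
```

View pics/c5.png

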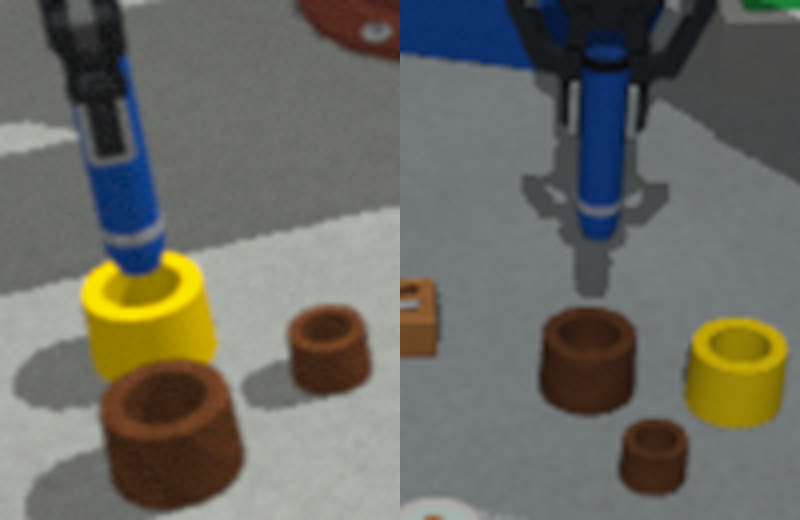

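Run:
```python
from h import *
S=cal("scene");D=cal("side")
print("nose",tri(S,(129.3,206.3),D,(319.5,133.6)))
print("rim",tri(S,(137,239.5),D,(317,159.2)),plane(S,(137,239.5),.05),plane(D,(317,159.2),.05))
```

```text
nose [ 0.49758035 -0.27455417  0.13034689]
rim [ 0.50090297 -0.27361912  0.0456336 ] [ 0.50576922 -0.27385089  0.05      ] [ 0.50072428 -0.26657919  0.05      ]
```

Nose is about TCP + (−2, +2, −75) mm. Next I go to the knob's −x side, with waypoint TCP (0.487, 0.134), then lower.

```bash
python3 -m jog '[[20,0,0,0,0,0],[35,-2,0,0,0,0],[36,-2,0,0,0,0],[36,-2,0,0,0,0],[36,-2,0,0,0,0],[36,-2,0,0,0,0],[36,-2,0,0,0,0],[36,-2,0,0,0,0],[36,-1,0,0,0,0],[36,-1,0,0,0,0],[36,-1,0,0,0,0],[25,0,0,0,0,0]]' 1 40;  python3 - <<'E'
from h import *
print(fix(), get_state()['q'].round(2))
E
```

```text
t: 5.7
eef_pos: [0.4741, 0.1431, 0.1848]
eef_rot: [-3.116, -0.009, 1.561]
contact_force: [0.7, -0.2, -1.1]
gripper_width: 0.339
(5.7, [0.4741, 0.1431, 0.1848], [-0.025, -0.009, -0.01]) [ 0.02 -0.19 -0.28  1.51  0.01  1.6 ]
```

```bash
python3 -m jog '[[-7,3,10,-0.025,-0.009,-0.01],[-2,3,20,0,0,0],[0,2,15,0,0,0],[0,0,4,0,0,0],[0,0,0,0,0,0]]' 1 40;  python3 - <<'E'
from h import *
print(fix())
for n in("scene","side"):
    im=camera(n);cv2.imwrite(f"pics/{n}6.png",im[:,:,::-1])
print(fix())
a=cv2.imread("pics/scene6.png")[110:270,220:400];b=cv2.imread("pics/side6.png")[170:330,210:390]
cv2.imwrite("pics/c6.png",np.hstack([cv2.resize(a,(400,356),interpolation=2),cv2.resize(b,(400,356),interpolation=2)]))
E
```

```text
t: 6.12
eef_pos: [0.4766, 0.1412, 0.1266]
eef_rot: [-3.132, -0.001, 1.582]
contact_force: [0.5, -0.8, -1.8]
gripper_width: 0.34
(6.1167, [0.4766, 0.1412, 0.1266], [-0.009, -0.001, 0.011])
(6.2167, [0.4773, 0.141, 0.128], [-0.008, -0.001, 0.011])
```

View pics/c6.png

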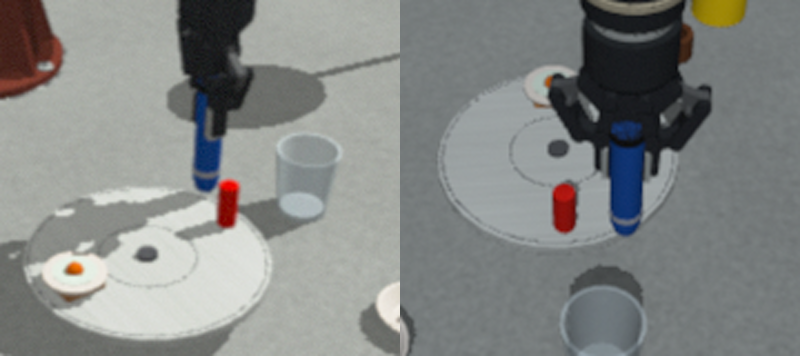

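```bash
python3 -m jog '[[-2,8,-3,-0.008,0,0.011],[-2,8,-2,0,0,0],[-2,5,0,0,0,0],[0,0,0,0,0,0]]' 1 40;  python3 - <<'E'
from h import *
print(fix())
S=cal("scene");im=camera("scene");cv2.imwrite("pics/scene7.png",im[:,:,::-1])
b=[x for x in blobs(im,(0,220,120),(4,255,255))[1] if x[0][1]>100];print(b)
E
```

```text
t: 6.55
eef_pos: [0.5022, 0.1338, 0.1364]
eef_rot: [3.136, -0.001, 1.568]
contact_force: [-0.1, 0.2, -1.9]
gripper_width: 0.338
(6.55, [0.5022, 0.1338, 0.1364], [0.006, -0.001, -0.003])
[([319, 192, 8, 19, 116], [322.2, 200.9])]
```

```bash
cat >> h.py <<'E'
HUB=np.array([.5535,.0468])
def knob(n):
    t=get_state()['t'];C=cal(n);im=camera(n)
    b=[x for x in blobs(im,(0,200,90),(5,255,255),20)[1] if x[0][1]>100 and x[0][3]<40]
    out=[]
    for s,c in b:
        X=plane(C,(s[0]+s[2]/2-.5,s[1]+s[3]/2-.5),.072)[:2]-HUB
        r=np.hypot(*X)
        if .08<r<.12: out.append((round(t,3),round(np.degrees(np.arctan2(X[1],X[0])),1),round(r,4),s))
    return out,im
E
python3 -m jog '[[2,4,-1,0.006,0,0],[2.5,5,0,0,0,0],[2.5,5.5,0,0,0,0],[2.2,6,0,0,0,0]]' 1 40
python3 - <<'E'
from h import *
print(fix());print(knob("scene")[0],knob("side")[0],knob("scene")[0]);print(fix())
E
```

```text
t: 6.93
eef_pos: [0.5238, 0.1434, 0.1382]
eef_rot: [-3.14, -0.001, 1.567]
contact_force: [0.3, -0.1, -0.8]
gripper_width: 0.341
(6.9333, [0.5238, 0.1434, 0.1382], [-0.001, -0.001, -0.004])
[(6.933, np.float64(91.0), np.float64(0.0985), [323, 195, 8, 21, 137])] [(6.983, np.float64(90.5), np.float64(0.101), [269, 253, 9, 21, 162])] [(7.033, np.float64(85.2), np.float64(0.0979), [324, 198, 9, 20, 138])]
(7.0833, [0.5234, 0.1433, 0.1379], [-0.002, -0.001, -0.004])
```

Run:
```python
from h import *
for n in("scene","side")*3: print(n,knob(n)[0])
```

```text
scene [(7.083, np.float64(82.7), np.float64(0.0988), [325, 199, 9, 20, 135])]
side [(7.133, np.float64(83.2), np.float64(0.1009), [263, 252, 9, 21, 157])]
scene [(7.183, np.float64(78.2), np.float64(0.0989), [326, 201, 9, 20, 135])]
side [(7.233, np.float64(78.2), np.float64(0.1009), [259, 251, 9, 21, 161])]
scene [(7.283, np.float64(72.7), np.float64(0.0994), [327, 203, 9, 21, 135])]
side [(7.333, np.float64(73.1), np.float64(0.1017), [255, 250, 9, 21, 161])]
```

Two short gentle rows of contact gave 0.87 rad/s. I'll catch up and top it up slightly.

```bash
python3 -m jog '[[2.1,7.7,0,0,0,0],[2.2,13.8,0,0,0,0],[0.3,14,0,0,0,0],[-1.6,13.9,0,0,0,0],[-3.5,13.6,0,0,0,0]]' 1 40
python3 - <<'E'
from h import *
t,p,r=fix();d=np.array(p[:2])-HUB;print(t,p,r,np.hypot(*d),np.degrees(np.arctan2(d[1],d[0])))
E
```

```text
t: 7.8
eef_pos: [0.5881, 0.1435, 0.1387]
eef_rot: [-3.141, -0.001, 1.568]
contact_force: [0.7, 0.2, -1.0]
gripper_width: 0.342
7.8 [0.5881, 0.1435, 0.1387] [-0.0, -0.001, -0.003] 0.10270370003071941 70.31240190763366
```

```bash
python3 -m jog '[[-4.3,10.1,0,0,0,0],[-4.8,8.8,0,0,0,0],[-5.3,7.9,0,0,0,0],[-6,7.4,0,0,0,0],[-6.7,6.8,0,0,0,0],[-7.3,6.1,0,0,0,0],[-7.8,5.5,0,0,0,0],[3,-2,-18,0,0,0]]' 1 40
python3 - <<'E'
from h import *
print(fix())
for n in("scene","side")*2: print(n,knob(n)[0])
print(fix())
E
```

```text
t: 8.47
eef_pos: [0.6447, 0.1004, 0.1515]
eef_rot: [-3.137, -0.001, 1.567]
contact_force: [0.3, -0.0, -2.1]
gripper_width: 0.343
(8.4667, [0.6447, 0.1004, 0.1515], [-0.004, -0.001, -0.004])
scene [(8.467, np.float64(9.2), np.float64(0.1043), [308, 230, 9, 22, 149])]
side []
scene [(8.567, np.float64(1.9), np.float64(0.1051), [303, 232, 8, 22, 148])]
side []
(8.6667, [0.6458, 0.1024, 0.1558], [0.002, -0.002, -0.002])
```

```bash
python3 -m jog '[[3,-8,-8,0,0,0],[4,-12,-8,0,0,0],[4,-12,-4,0,0,0],[4,-11,0,0,0,0],[3,-6,0,0,0,0]]' 1 40
python3 - <<'E'
from h import *
print(fix())
for n in("scene","side")*2: print(n,knob(n)[0])
print(fix())
n="side";cv2.imwrite("pics/side9.png",knob(n)[1][:,:,::-1]);print(fix())
E
```

```text
t: 9.08
eef_pos: [0.5925, 0.1213, 0.1743]
eef_rot: [-3.14, -0.002, 1.569]
contact_force: [-1.1, -0.6, -1.7]
gripper_width: 0.339
(9.0833, [0.5925, 0.1213, 0.1743], [-0.002, -0.002, -0.002])
scene [(9.083, np.float64(-33.4), np.float64(0.1041), [272, 233, 8, 22, 153])]
side []
scene [(9.183, np.float64(-40.3), np.float64(0.1047), [266, 232, 8, 22, 162])]
side []
(9.2833, [0.594, 0.1207, 0.1741], [-0.001, -0.002, -0.003])
(9.3333, [0.5942, 0.1205, 0.174], [-0.001, -0.002, -0.003])
```

View pics/side9.png

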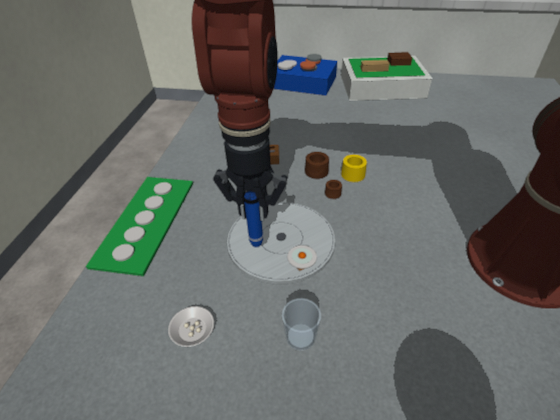

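```bash
cat >> h.py <<'E'
def bead(n,z=.066):
    t=get_state()['t'];C=cal(n);im=camera(n);out=[]
    for s,c in blobs(im,(6,140,130),(20,255,255),6)[1]:
        X=plane(C,c,z)[:2]-HUB;r=np.hypot(*X)
        if .06<r<.11: out.append((round(t,3),np.degrees(np.arctan2(X[1],X[0])).round(1),r.round(4),s))
    return out,im
E
python3 -m jog '[[0,0,-3,0,0,0],[0,0,0,0,0,0],[0,0,0,0,0,0],[0,0,0,0,0,0]]' 1 40
python3 - <<'E'
from h import *
C=cal("side");X=plane(C,(302,256),.066)[:2]-HUB;print(np.degrees(np.arctan2(X[1],X[0])),np.hypot(*X))
print("nose",plane(C,(257,246),.0995))
print(fix());print(bead("side")[0]);print(bead("scene")[0]);print(knob("scene")[0]);print(fix())
E
```

```text
t: 9.67
eef_pos: [0.5954, 0.1196, 0.1765]
eef_rot: [-3.14, -0.002, 1.567]
contact_force: [0.1, 0.2, -2.2]
gripper_width: 0.34
130.07502132871724 0.08911597660473143
nose [0.58846977 0.13035273 0.0995    ]
(9.6667, [0.5954, 0.1196, 0.1765], [-0.002, -0.002, -0.004])
[(9.667, np.float64(104.3), np.float64(0.0865), [281, 257, 7, 6, 35])]
[(9.717, np.float64(99.6), np.float64(0.0832), [315, 204, 6, 4, 22])]
[(9.767, np.float64(-80.1), np.float64(0.1023), [242, 218, 7, 21, 140])]
(9.8167, [0.5951, 0.1197, 0.1764], [-0.002, -0.002, -0.004])
```

```bash
python3 -m jog '[[0,0,-1,0,0,0],[0,0,0,0,0,0],[0,0,0,0,0,0],[0,0,0,0,0,0],[0,0,0,0,0,0],[-2.1,3.4,0,0,0,0],[-4.5,6.4,0,0,0,0],[-5,6,0,0,0,0],[-5.6,5.5,0,0,0,0],[-6,4.9,0,0,0,0]]' 1 40
python3 - <<'E'
from h import *
t,p,r=fix();d=np.array(p[:2])-HUB;print(t,p,r,np.hypot(*d),np.degrees(np.arctan2(d[1],d[0])))
b,im=bead("scene");print(b,[knob("side")[0]])
cv2.imwrite("pics/s10.png",im[:,:,::-1])
t,p,r=fix();print(t,p,r)
E
```

```text
t: 10.65
eef_pos: [0.6232, 0.0953, 0.1775]
eef_rot: [-3.14, -0.002, 1.568]
contact_force: [0.1, 0.1, -1.8]
gripper_width: 0.343
10.65 [0.6232, 0.0953, 0.1775] [-0.002, -0.002, -0.002] 0.08491372091717567 34.831714046100934
[(10.65, np.float64(35.3), np.float64(0.0871), [318, 228, 6, 5, 26])] [[(10.7, np.float64(-146.5), np.float64(0.0981), [315, 207, 9, 19, 133])]]
10.75 [0.6234, 0.0946, 0.1773] [-0.002, -0.001, -0.004]
```

View pics/s10.png

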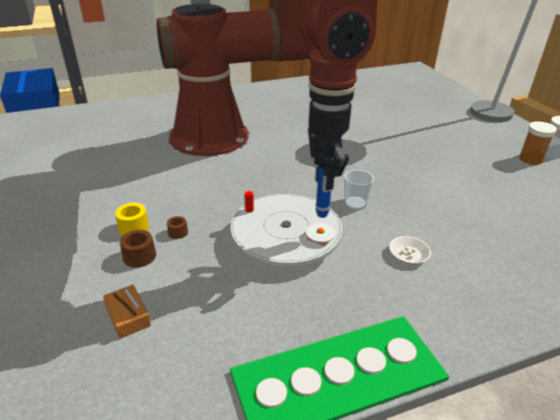

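The lamp is over the bead: bead at 35.3°, lamp at 34.8°, radius 85 mm. Keep following.

```bash
python3 -m jog '[[-9.5,5.6,0,0,0,0],[-10.1,4.4,0,0,0,0],[-8,2.4,0,0,0,0],[-8.2,1.6,0,0,0,0],[-8.4,0.8,0,0,0,0],[-8.4,0,0,0,0,0],[-8.4,-0.9,0,0,0,0],[-8.2,-1.7,0,0,0,0],[-8,-2.5,0,0,0,0],[-7.7,-3.3,0,0,0,0],[-7.4,-4,0,0,0,0]]' 1 40
cat >> h.py <<'E'
def foll(n,nb="knob"):
    def P():
        t,p,r=fix();d=np.array(p[:2])-HUB;print("lamp",t,p,r,np.hypot(*d).round(4),np.degrees(np.arctan2(d[1],d[0])).round(1))
    P();t=get_state()['t'];C=cal(n);im=camera(n);cv2.imwrite(f"pics/f{t:.2f}.png",im[:,:,::-1])
    for nm,lo,hi,z in(("knob",(0,200,90),(5,255,255),.072),("bead",(6,140,130),(20,255,255),.066)):
        for s,c in blobs(im,lo,hi,6)[1]:
            q=c if nm=="bead" else(s[0]+s[2]/2-.5,s[1]+s[3]/2-.5)
            X=plane(C,q,z)[:2]-HUB;r=np.hypot(*X)
            if .06<r<.12: print(nm,np.degrees(np.arctan2(X[1],X[0])).round(1),r.round(4),s)
    P()
E
python3 - <<'E'
from h import *
foll("scene")
E
```

```text
t: 11.67
eef_pos: [0.6256, -0.0071, 0.1767]
eef_rot: [-3.139, -0.002, 1.567]
contact_force: [0.4, -0.0, -1.0]
gripper_width: 0.343
lamp 11.6667 [0.6256, -0.0071, 0.1767] [-0.003, -0.002, -0.004] 0.09 -36.8
knob 152.1 0.0946 [288, 181, 7, 20, 99]
bead -27.4 0.09 [279, 240, 6, 5, 26]
lamp 11.7167 [0.625, -0.0084, 0.1768] [-0.003, -0.001, -0.005] 0.0903 -37.7
```

```bash
python3 -m jog '[[-1.8,-2.5,0,0,0,0],[-2.5,-3.2,0,0,0,0],[-3.3,-4.5,0,0,0,0],[-4,-5.8,0,0,0,0],[-3.5,-6.2,0,0,0,0],[-2.9,-6.4,0,0,0,0],[-2.4,-6.7,0,0,0,0],[-1.8,-6.8,0,0,0,0],[-1.2,-6.9,0,0,0,0],[-0.6,-7.1,0,0,0,0],[0,-7.1,0,0,0,0]]' 1 40
python3 - <<'E'
from h import *
foll("scene")
E
```

```text
t: 12.63
eef_pos: [0.555, -0.034, 0.1772]
eef_rot: [-3.139, -0.001, 1.567]
contact_force: [0.4, 0.1, -0.4]
gripper_width: 0.34
lamp 12.6333 [0.555, -0.034, 0.1772] [-0.003, -0.001, -0.004] 0.0808 -88.9
knob 91.0 0.0985 [323, 195, 8, 21, 132]
bead -84.5 0.0868 [247, 224, 7, 5, 25]
lamp 12.6833 [0.554, -0.0338, 0.1773] [-0.004, -0.001, -0.004] 0.0806 -89.6
```

```bash
python3 -m jog '[[-0.1,-6.7,0,0,0,0],[0.5,-6.7,0,0,0,0],[1,-6.6,0,0,0,0],[1.6,-6.5,0,0,0,0],[2.1,-6.4,0,0,0,0],[2.6,-6.2,0,0,0,0],[3.1,-5.9,0,0,0,0],[3.7,-5.6,0,0,0,0],[4.1,-5.3,0,0,0,0],[4.5,-5,0,0,0,0],[4.9,-4.6,0,0,0,0]]' 1 40
python3 - <<'E'
from h import *
foll("side")
E
```

```text
t: 13.6
eef_pos: [0.4825, -0.0028, 0.1778]
eef_rot: [-3.14, -0.001, 1.567]
contact_force: [0.0, 0.4, -2.0]
gripper_width: 0.339
lamp 13.6 [0.4825, -0.0028, 0.1778] [-0.002, -0.001, -0.004] 0.0866 -145.1
knob 36.9 0.1008 [235, 235, 10, 20, 152]
bead -144.5 0.0829 [310, 217, 6, 5, 26]
lamp 13.65 [0.4818, -0.0019, 0.1779] [-0.003, -0.002, -0.004] 0.0867 -145.8
```

```bash
python3 -m jog '[[6.9,-4,0,0,0,0],[6.1,-2.8,0,0,0,0],[6.3,-2.2,0,0,0,0],[6.5,-1.7,0,0,0,0],[6.6,-1.2,0,0,0,0],[6.7,-0.6,0,0,0,0],[6.7,0,0,0,0,0],[6.7,0.5,0,0,0,0],[6.6,1.1,0,0,0,0],[6.5,1.7,0,0,0,0],[6.4,2.2,0,0,0,0]]' 1 40
python3 - <<'E'
from h import *
foll("scene")
E
ls pics | grep f1
```

```text
t: 14.57
eef_pos: [0.4742, 0.0778, 0.1782]
eef_rot: [-3.14, -0.002, 1.568]
contact_force: [-0.4, -0.7, -1.0]
gripper_width: 0.34
lamp 14.5667 [0.4742, 0.0778, 0.1782] [-0.002, -0.002, -0.003] 0.0851 158.6
knob -17.1 0.1043 [286, 234, 9, 22, 153]
bead 164.0 0.081 [281, 194, 6, 4, 20]
lamp 14.6167 [0.4745, 0.0787, 0.1782] [-0.001, -0.002, -0.003] 0.0852 158.0
f11.67.png
f12.63.png
f13.60.png
f14.57.png
```

View pics/f13.60.png

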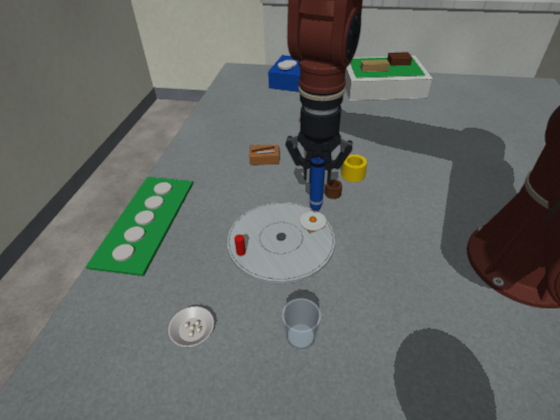

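```bash
python3 -m jog '[[4.1,1.8,0,0,0,0],[5.2,2.7,0,0,0,0],[5,3.1,0,0,0,0],[4.8,3.4,0,0,0,0],[4.5,3.8,0,0,0,0],[4.2,4.1,0,0,0,0],[3.9,4.4,0,0,0,0],[3.6,4.7,0,0,0,0],[3.2,4.9,0,0,0,0],[2.9,5.2,0,0,0,0],[2.5,5.4,0,0,0,0]]' 1 40
python3 - <<'E'
from h import *
C=cal("side");print("nose@13.6",plane(C,(316,208.5),.103),"tcp .4825 -.0028")
foll("scene")
E
```

```text
t: 15.53
eef_pos: [0.5227, 0.127, 0.1778]
eef_rot: [-3.14, -0.002, 1.568]
contact_force: [-0.2, -1.1, -1.8]
gripper_width: 0.341
nose@13.6 [0.47907754 0.00192687 0.103     ] tcp .4825 -.0028
lamp 15.5333 [0.5227, 0.127, 0.1778] [-0.002, -0.002, -0.003] 0.0859 111.0
knob -65.5 0.1038 [248, 224, 8, 22, 161]
bead 110.5 0.0814 [310, 201, 6, 4, 21]
lamp 15.5833 [0.5236, 0.1272, 0.1777] [-0.001, -0.002, -0.003] 0.0858 110.4
```

```bash
python3 -m jog '[[1.6,5.7,0,0,0,0],[1.2,5.8,0,0,0,0],[0.8,5.9,0,0,0,0],[0.4,6,0,0,0,0],[0,6,0,0,0,0],[-0.5,6,0,0,0,0],[-0.9,6,0,0,0,0],[-1.3,5.9,0,0,0,0],[-1.7,5.8,0,0,0,0],[-2.1,5.7,0,0,0,0],[-2.5,5.5,0,0,0,0]]' 1 40
python3 - <<'E'
from h import *
foll("scene")
E
```

```text
t: 16.5
eef_pos: [0.5945, 0.1214, 0.1771]
eef_rot: [-3.14, -0.002, 1.568]
contact_force: [-0.2, -0.3, -1.8]
gripper_width: 0.339
lamp 16.5 [0.5945, 0.1214, 0.1771] [-0.002, -0.002, -0.003] 0.0851 61.2
knob -112.5 0.1004 [238, 203, 7, 20, 129]
bead 62.0 0.0847 [322, 218, 6, 4, 22]
lamp 16.55 [0.5953, 0.1207, 0.177] [-0.001, -0.002, -0.004] 0.0849 60.5
```

```bash
python3 -m jog '[[-2.8,4.5,0,0,0,0],[-3.1,4.3,0,0,0,0],[-3.3,4.1,0,0,0,0],[-3.6,3.9,0,0,0,0],[-3.9,3.6,0,0,0,0],[-4.1,3.4,0,0,0,0],[-4.3,3.1,0,0,0,0],[-4.5,2.8,0,0,0,0],[-4.7,2.5,0,0,0,0],[-4.8,2.2,0,0,0,0],[-5,1.8,0,0,0,0]]' 1 40
python3 - <<'E'
from h import *
foll("scene")
E
```

```text
t: 17.47
eef_pos: [0.6349, 0.0719, 0.1768]
eef_rot: [-3.14, -0.002, 1.567]
contact_force: [0.5, 0.6, -1.1]
gripper_width: 0.339
lamp 17.4667 [0.6349, 0.0719, 0.1768] [-0.002, -0.002, -0.004] 0.0852 17.1
knob -158.0 0.0965 [255, 186, 7, 20, 116]
bead 17.4 0.0877 [309, 234, 7, 5, 28]
lamp 17.5167 [0.6352, 0.0709, 0.1767] [-0.002, -0.001, -0.005] 0.0852 16.4
```

Run:
```python
import cv2,glob,numpy as np
print(sorted(glob.glob("pics/f1*")))
f=[cv2.resize(cv2.imread(p)[170:280,210:360],(400,293),interpolation=2) for p in("pics/f15.53.png","pics/f16.50.png","pics/f12.63.png",sorted(glob.glob("pics/f1*"))[-1])]
cv2.imwrite("pics/m.png",np.vstack([np.hstack(f[:2]),np.hstack(f[2:])]))
```

```text
['pics/f11.67.png', 'pics/f12.63.png', 'pics/f13.60.png', 'pics/f14.57.png', 'pics/f15.53.png', 'pics/f16.50.png', 'pics/f17.47.png']
```

View pics/m.png

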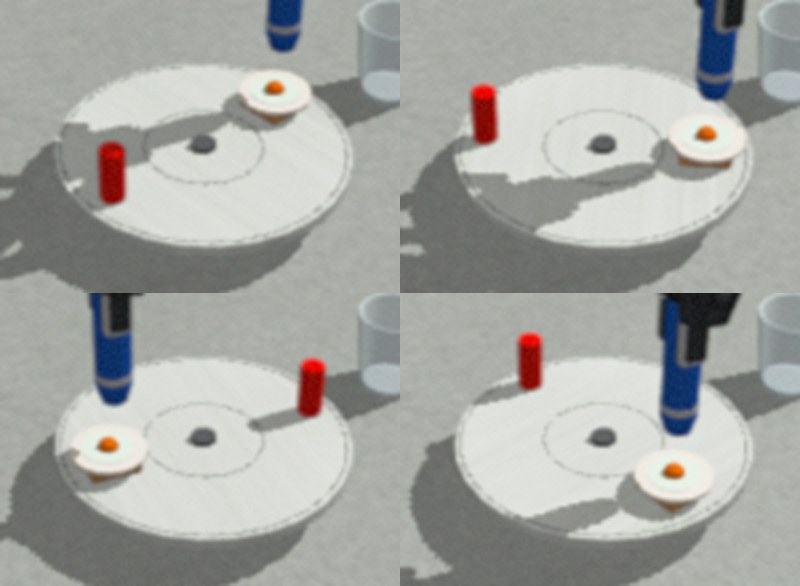

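Run:
```python
from h import *
S=cal("scene");D=cal("side")
p=(.6349,.0719)
for z in(.095,.101,.107): print(z,proj(S,(*p,z)))
print("off",proj(S,(p[0]-.003,p[1]+.003,.101)), "bead", proj(S,(HUB[0]+.085*np.cos(np.radians(18)),HUB[1]+.085*np.sin(np.radians(18)),.068)))
```

```text
0.095 [312.14842907 224.7572233 ]
0.101 [312.31129282 222.45315803]
0.107 [312.47536288 220.13202672]
off [313.05894116 221.32327071] bead [311.83258867 234.64410317]
```

Tracking held for about 7 s (t ≈ 10.5–17.5) with the nose about 30 mm up and within about 5 mm sideways on most checks; the worst was about 14 mm, at t=11.67. Now I'll rise and take the lamp back.

```bash
python3 -m jog '[[0,0,-20,0,0,0],[-10,-4,-15,0,0,0],[-28,-11,-2,0,0,0],[-33,-13,-2,0,0,0],[-33,-13,-2,0,0,0],[-33,-13,-2,0,0,0],[-33,-13,-2,0,0,0],[-33,-13,-2,0,0,0],[-33,-13,-2,0,0,0],[-33,-13,-2,0,0,0],[-33,-13,-2,0,0,0],[-20,-8,0,0,0,0]]' 1 40
python3 -m jog '[[-8,0,0,0,0,0],[0,0,0,0,0,0]]'
python3 - <<'E'
from h import *
print(fix())
E
```

```text
t: 18.52
eef_pos: [0.4994, -0.2659, 0.2382]
eef_rot: [3.138, 0.004, 1.575]
contact_force: [0.4, 0.6, -1.9]
gripper_width: 0.346
t: 18.68
eef_pos: [0.4967, -0.2794, 0.2396]
eef_rot: [3.137, 0.006, 1.569]
contact_force: [0.4, -0.1, -1.0]
gripper_width: 0.339
(18.6833, [0.4967, -0.2794, 0.2396], [0.005, 0.006, -0.002])
```

```bash
python3 -m jog '[[3,4,10,0.005,0.006,0],[2,3,20,0,0,0],[0,0,20,0,0,0],[0,0,20,0,0,0],[0,0,8,0,0,0],[0,0,0,0,0,0]]'
python3 - <<'E'
from h import *
print(fix())
C=cal("wrist")
for n in("wrist","scene","side"):
    im=camera(n);cv2.imwrite(f"pics/{n}20.png",im[:,:,::-1])
a=cv2.imread("pics/scene20.png")[140:270,95:195];b=cv2.imread("pics/side20.png")[75:205,270:370]
cv2.imwrite("pics/c20.png",np.hstack([cv2.resize(a,(400,520),interpolation=2),cv2.resize(b,(400,520),interpolation=2)]))
E
```

```text
t: 19.18
eef_pos: [0.5073, -0.2681, 0.158]
eef_rot: [3.14, -0.002, 1.574]
contact_force: [-0.3, -0.7, -1.5]
gripper_width: 0.339
(19.1833, [0.5073, -0.2681, 0.158], [0.001, -0.002, 0.003])
```

View pics/c20.png

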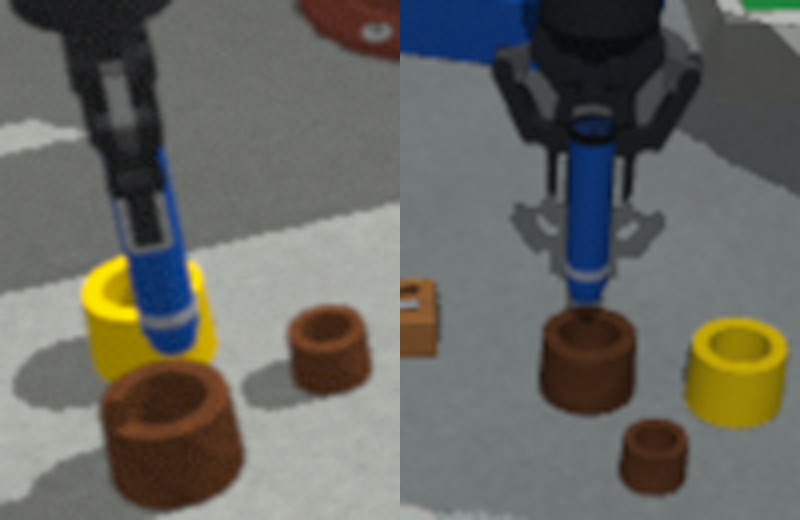

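View pics/wrist20.png

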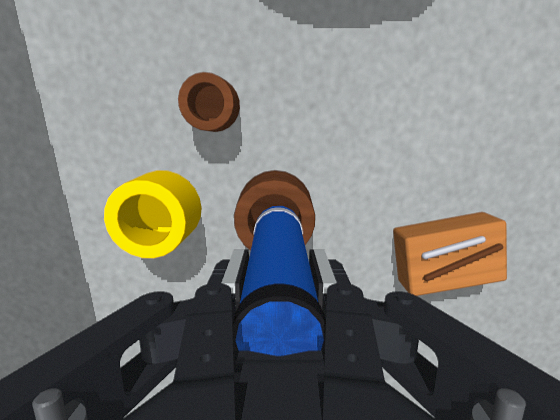

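```bash
python3 -m jog '[[-3,-2,0,0,0,0],[-2.5,-1.5,0,0,0,0],[0,0,8,0,0,0],[0,0,10,0,0,0],[0,0,10,0,0,0],[0,0,0,0,0,0]]'
python3 - <<'E'
from h import *
print(fix())
for n in("scene","side"):
    im=camera(n);cv2.imwrite(f"pics/{n}21.png",im[:,:,::-1])
a=cv2.imread("pics/scene21.png")[140:270,95:195];b=cv2.imread("pics/side21.png")[75:205,270:370]
cv2.imwrite("pics/c21.png",np.hstack([cv2.resize(a,(400,520),interpolation=2),cv2.resize(b,(400,520),interpolation=2)]))
E
```

```text
t: 19.83
eef_pos: [0.5065, -0.2779, 0.1355]
eef_rot: [3.132, 0.006, 1.573]
contact_force: [-0.1, -0.5, -2.0]
gripper_width: 0.338
(19.8333, [0.5065, -0.2779, 0.1355], [0.01, 0.006, 0.002])
```

View pics/c21.png

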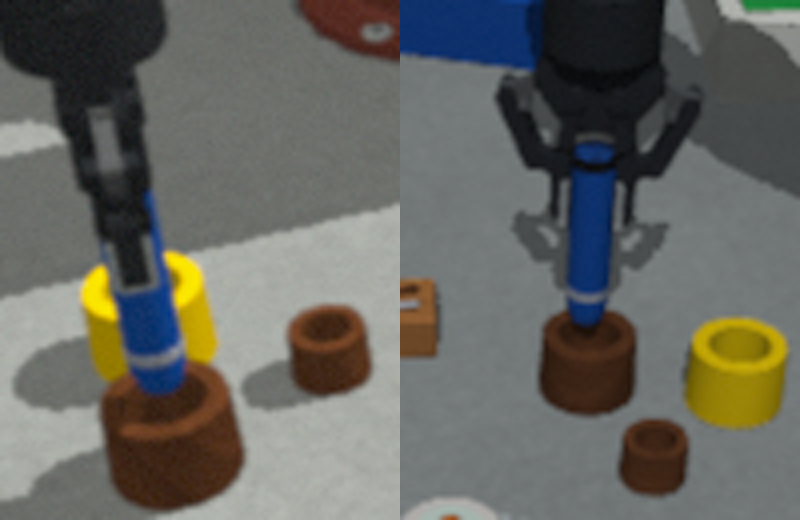

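```bash
python3 -m jog '[[3,-1.5,8,0.008,0.005,0],[1,-1,8,0,0,0],[0,0,8,0,0,0],[0,0,5,0,0,0]]'
python3 - <<'E'
from h import *
print(fix(),get_state()['ft_torque'].round(2))
E
```

```text
t: 20.27
eef_pos: [0.5051, -0.2743, 0.1072]
eef_rot: [3.138, 0.003, 1.573]
contact_force: [0.4, 0.2, -1.9]
gripper_width: 0.337
(20.2667, [0.5051, -0.2743, 0.1072], [0.004, 0.003, 0.002]) [-0.   -0.01 -0.05]
```

```bash
python3 -m jog '[[0,0,6,0.004,0.003,0],[0,0,6,0,0,0],[0,0,5,0,0,0],[0,0,3,0,0,0],[0,0,0,0,0,0]]'
```

```text
t: 20.68
eef_pos: [0.5042, -0.2734, 0.0825]
eef_rot: [-3.139, -0.002, 1.573]
contact_force: [-0.4, 1.3, -2.1]
gripper_width: 0.342
```

```bash
python3 -m jog '[[0,0,2,0,0,0],[0,0,0,0,0,0]]'; python3 -m jog '[[0,0,1.5,0,0,0],[0,0,0,0,0,0]]'
```

```text
t: 20.85
eef_pos: [0.5048, -0.274, 0.0817]
eef_rot: [-3.14, -0.001, 1.573]
contact_force: [1.0, -0.6, -1.7]
gripper_width: 0.34
t: 21.02
eef_pos: [0.5054, -0.2748, 0.0817]
eef_rot: [3.142, 0.001, 1.573]
contact_force: [0.7, 0.7, -1.3]
gripper_width: 0.337
```

```bash
python3 -m jog '[[0,0,3,0,0,0],[0,0,0,0,0,0]]'; python3 -m jog '[[0,0,0,0,0,0],[0,0,0,0,0,0],[0,0,0,0,0,0],[0,0,0,0,0,0],[0,0,0,0,0,0],[0,0,0,0,0,0],[0,0,0,0,0,0]]' 0 40
python3 - <<'E'
from h import *
print(fix())
cv2.imwrite("pics/w22.png",camera("wrist")[:,:,::-1])
E
```

```text
t: 21.18
eef_pos: [0.5066, -0.2762, 0.0821]
eef_rot: [3.139, 0.005, 1.573]
contact_force: [0.1, -0.3, -1.5]
gripper_width: 0.341
t: 21.77
eef_pos: [0.5068, -0.2762, 0.0815]
eef_rot: [3.138, 0.004, 1.573]
contact_force: [-0.0, 0.6, 0.3]
gripper_width: 1.001
(21.7667, [0.5068, -0.2762, 0.0815], [0.003, 0.004, 0.002])
```

View pics/w22.png

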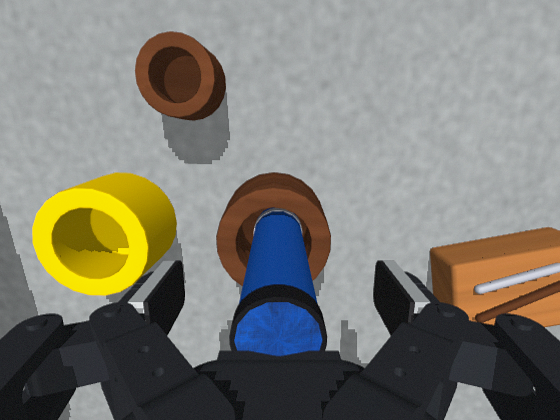

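Released, and the lamp stands in the well between the open pads. I'll raise straight up and check.

```bash
python3 -m jog '[[0,0,-8,0,0,0],[0,0,-15,0,0,0],[0,0,-25,0,0,0],[0,0,-30,0,0,0],[0,0,-30,0,0,0],[0,0,-25,0,0,0],[0,0,-10,0,0,0],[0,0,0,0,0,0],[0,0,0,0,0,0],[0,0,0,0,0,0]]'
python3 - <<'E'
from h import *
print(fix())
C=cal("wrist")
for n in("wrist","scene","side"):
    im=camera(n);cv2.imwrite(f"pics/{n}23.png",im[:,:,::-1])
a=cv2.imread("pics/scene23.png")[185:345,85:265]; d=cv2.imread("pics/side23.png")[110:290,220:400]
cv2.imwrite("pics/c23.png",np.hstack([cv2.resize(a,(400,356),interpolation=2),cv2.resize(d,(356,356),interpolation=2)]))
for n in("scene","side"):
    d=cv2.absdiff(cv2.imread(f"pics/{n}0.png"),cv2.imread(f"pics/{n}23.png")).max(2)
    for nm,(x,y) in ({"tumbler":(357,190),"dish":(410,250),"block":(127,310)} if n=="scene" else {"tumbler":(301,322),"dish":(191,326),"block":(264,155)}).items():
        print(n,nm,int((d[y-22:y+22,x-22:x+22]>25).sum()))
E
```

```text
t: 22.65
eef_pos: [0.5049, -0.2743, 0.2315]
eef_rot: [3.14, 0.003, 1.573]
contact_force: [-0.0, -0.3, -0.7]
gripper_width: 1.005
(22.65, [0.5049, -0.2743, 0.2315], [0.001, 0.003, 0.002])
scene tumbler 0
scene dish 0
scene block 0
side tumbler 0
side dish 0
side block 0
```

View pics/c23.png

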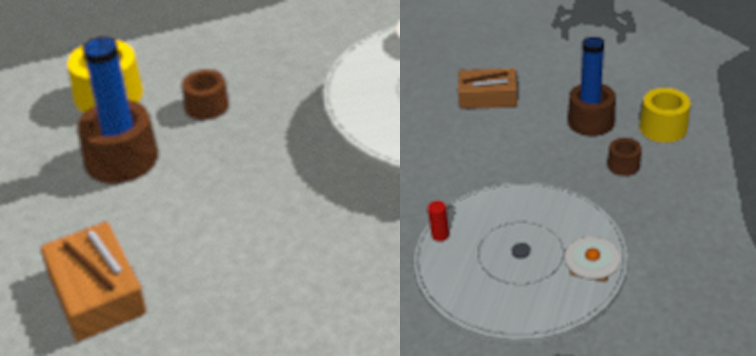

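View pics/wrist23.png

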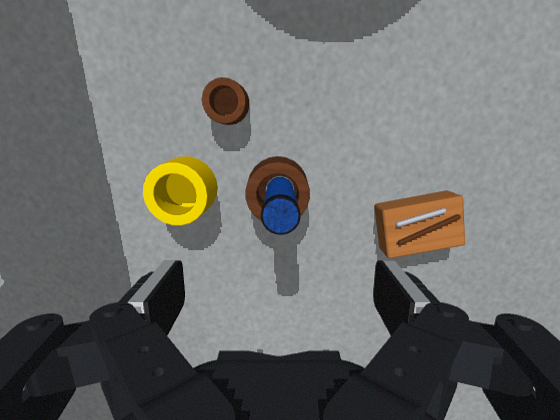

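The lamp stands upright in the large brown holder, with its top within 1–2 px of where it started. The bystander regions are unchanged and the gripper is clear.

```bash
python3 -c "
from station import *
print(job_done())"
```

```text
the job is handed in; nothing more can be done
None
```

I handed the job in at about t = 23 s of the 58 s allowed. By my own checks every step was met, but the station gives no verdict.

- **Push:** I took the lamp from the large dark-brown holder and pushed the knob with its barrel in two steps. The camera put the turntable at 0.87 rad/s after the first push and about 1.2 rad/s after the second, against the 1.05 asked and the 2.1 limit. When I stopped following, it was still turning at about 0.8 rad/s.
- **Following the bead:** I followed the bead from about t = 10.5 to 17.5 s. The nose was about 30 mm above it (estimates 29 to 33 mm), and most camera checks put it within about 5 mm sideways. The largest offsets were about 8 mm at t = 10.75 s and 14 mm at t = 11.67 s, still inside the 20 mm allowed.
- **Lamp put back:** The last pictures show the lamp released and upright in the holder, with its top within 1–2 pixels of where it started. The gripper is open and well above it.
- **Bystanders:** The image areas around the tumbler, dish and block showed no change from the start.

**Disagreements:** The scene and side cameras differed by about 2–5° on the bead's angle, which is 3–7 mm along its path. Estimates of the holder's centre differed by a few mm.

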